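Swap the two tins in the sloped rack and log it on the reader

TASK

The red tin and the green tin are in each other's bays of the sloped rack: swap them, parking one on a clear bit of the bench meanwhile, so that each ends up seated fully home in the bay the other one had. Then squeeze the trigger of the clamped code reader all the way, hold it for a moment and let it go, to log the change. Do not drop the tins or tip them over, and leave the oil bottle and everything else on the bench where it is.

Things in the scene. Friction and masses are not known exactly. Their poses are not given: they have to be found in the camera images.
- red_tin: red lidded tin, a cylinder 60 mm in diameter (lid 58 mm from 100 mm up) and 120 mm tall, about 0.25 kg, heaviest point 60 mm up; origin at the centre of its underside, z along its axis to the lid. It starts standing in a rack bay, so its top leans 30 degrees towards the rack's front
- green_tin: green lidded tin, a cylinder 60 mm in diameter (lid 58 mm from 100 mm up) and 120 mm tall, about 0.25 kg, heaviest point 60 mm up; origin at the centre of its underside, z along its axis to the lid. It starts standing in a rack bay, so its top leans 30 degrees towards the rack's front
- rack: fixed sloped rack, 364 mm wide; origin on the bench under its middle; its foot spans x = -40 to 50 mm. Its front (-x) faces away from the robot, within 25 degrees; y along the row, z up. Three bays along y, 100 mm apart. A thing in a bay leans 30 degrees, top to the rack's front, its axis (-0.5, 0, 0.866) in the rack's frame, resting on the bay floor and against the front lip
- lamp (a point): middle of the underside of the LED lamp bar fixed above the bays, 257 mm over the bench, in the rack's frame at x = -5, y = 0 mm. The bar is 60 mm (x) by 364 mm (y) by 31 mm high, on two 16 mm posts at x = 30, y = +-174 mm. It blocks a vertical tool over the bays; a tool slanted like the tins (fingers pointing back to the robot) clears it
- bay0 (a point): centre of the sloped floor of bay 0 (0 to 2 towards the rack's +y), 50 mm above the bench. The bay is 70 mm wide between 35 mm high side fins; front lip straight to 62 mm (along the lean), flared outwards to 73 mm, back lip 20 mm, 67 mm apart. A seated tin's origin is here, give or take 5 mm across the bay and 6 mm towards the back
- bay1 (a point): centre of the sloped floor of bay 1 (0 to 2 towards the rack's +y), 50 mm above the bench. The bay is 70 mm wide between 35 mm high side fins; front lip straight to 62 mm (along the lean), flared outwards to 73 mm, back lip 20 mm, 67 mm apart. A seated tin's origin is here, give or take 5 mm across the bay and 6 mm towards the back
- bay2 (a point): centre of the sloped floor of bay 2 (0 to 2 towards the rack's +y), 50 mm above the bench. The bay is 70 mm wide between 35 mm high side fins; front lip straight to 62 mm (along the lean), flared outwards to 73 mm, back lip 20 mm, 67 mm apart. A seated tin's origin is here, give or take 5 mm across the bay and 6 mm towards the back
- oil_bottle: bystander: amber bottle with white cap, 60 mm in diameter, 150 mm tall, standing in the third rack bay, leaning like the tins; origin at the centre of its underside
- reader: fixed yellow-and-black pistol-shaped code reader clamped nose-down on a 130 x 100 x 12 mm steel plate; origin on the bench under the middle of its grip. Yellow head up to 80 mm high; the black grip stands upright above it to 185 mm, 34 mm (x from -17 to 17 mm) by 30 mm (y). The red trigger is on the grip's -x side
- trigger (a joint): red hinged trigger, 0 at rest, 0.25 rad squeezed fully (stop). Pivot along y at x = -31, z = 88 mm in the reader's frame; a blade 75 mm long, 20 wide, 10 thick, reaching up, leaning 0.10 rad away from the grip at rest, swinging to the grip when squeezed. Sprung: 2 N at the tip to start, 4.5 N at the stop. Pinch it with the grip from above: 61 mm over both at rest, 45 mm squeezed
- trigger_tip (a point): upper outer edge of the trigger blade at rest 163 mm above the bench, 43 mm before the grip's middle
- band_roll: bystander: flat roll of white paper band, 90 mm in diameter, 30 mm high, origin at the centre of its underside
- bowl: bystander: steel bowl, 110 mm in diameter, 45 mm high, origin at the centre of its underside
- sanitiser: bystander: white bottle with a blue spray head, 60 mm in diameter, 170 mm tall (head sticks out 33 mm towards its -x), origin at the centre of its underside
- cutter: bystander: red-handled cutter lying flat, 150 mm long along its x, 22 mm wide, 16 mm high, origin at its middle on the bench
- counter: bystander: grey tally counter box 75 x 55 x 35 mm high, origin at the centre of its underside
- pack: fixed bystander: banded black pack of pressed sheets, 100 x 100 x 70 mm high, origin at the centre of its underside
Things that resemble listed ones, but are neither listed nor needed, are in the scene too. There is more than one size of the red_tin; the job needs the smaller.

How it is judged:
By the outcome, as a careful person would: the job done as asked, in the order asked, and still so for the second after the job is handed in, with the robot touching nothing.
It also fails if it takes over 72 s, if anything falls off the work surface, if the arm or the gripper's body presses on something with over 40 N, if the wrist force passes 120 N, or if a joint passes its speed limit or range.

ROBOT

A 7-joint arm with a two-finger parallel gripper is mounted at the origin on the work surface. World frame = base frame: x ahead of the robot, y to its left, z up, the work surface at z = 0. Lengths are in m, angles in degrees, forces in N, time in s.
With the tool pointing down it reaches from about 0.4 to 0.875 m from the base axis. Payload 4.4 kg.
Tool frame: the origin (TCP) lies on the centre line of the jaws, within the pads' length; the fingertips stand 25 mm ahead of it and the grasp point (between the pads) lies 6 mm ahead of it; z points along the fingers, y is the line along which they close (so a half turn about z gives the same grasp; the last joint's range is limited). The gripper opens to 85 mm and grips with 20 to 120 N. Pads are 22 mm wide; open, the fingers measure 114 mm over their backs; the gripper's body (76 mm by 85 mm) begins 54 mm behind the grasp point. The pads swing forward as they close: fully open they stand 13 mm farther back than shut.
Start: joints at [65.558, 36.005, 2.206, 86.941, -1.547, 57.084, -1.146], TCP at [0.229, -0.608, 0.256] pointing down, gripper open.
Joint ranges: [-175.42, 175.42], [-21.48, 121.26], [-71.46, 75.88], [10.55, 141.38], [-63.04, 243.04], [13.31, 113.54], [-168.57, 168.57]. Speed limits (degrees/s): [147.25, 147.25, 180, 180, 180, 180, 180].

INTERFACE

Orientations are given as a 3x3 rotation matrix whose columns are the frame's x, y, z axes.
In Python, from plant import bot gives the robot as it stands.
- The arm moves only by the shell command python3 -m inch 'ROWS'. ROWS is text: rows parted by semicolons, each of 7 numbers parted by spaces: the shift along the world's x, y, z normalised to -1 to 1, where 1 is 0.12 m, then the turn, a rotation vector about the world's x, y, z normalised to -1 to 1, where 1 is 180 degrees, then the opening, from 0 (shut) to 1 (fully open). A call has 1 to 10 rows; each row shifts and turns the commanded pose from where the row before left it; what a row does not reach is not made up. A row lasts 1/8 s, in which the tool goes at most 62.5 mm and 10.7 degrees, less where a joint would pass 70% of its speed; a pose out of reach is approached as far as the arm can. A call with a number of a shift or a turn outside -1 to 1 is refused whole. A call with a gripper value outside its range is refused whole. The fingers move at their own pace and stop on an object; the grip force is fixed at half the most. Time passes only in rows, so rows that do not move let the fingers close. It gives the time, the measured TCP pose, the force, the opening and the grip force at its end, in the units of the state.
- bot.get_obs(): the state, without advancing time (a new reading comes with each control period).
- bot.capture(name): name is "side" or "top"; returns a dict with "color" (480x640x3 uint8, red, green, blue), "fx", "fy", "cx", "cy" (pixels), "R" (3x3) and "t" (3): a world point X has camera coordinates R X + t. Camera axes: x right, y down, z forward; pixel columns grow to the right and rows downward; lengths in m; the calibration is good to about 2 mm. A picture is of the moment at which its call begins. There is no depth.
- bot.job_done(): hands the job in; it is judged then, once.
Trained networks look in a picture, given as the dict that the camera call returned (one of the last four; its "shot" number tells which), for a name from the list of things; names that differ only in an ending like _2 or _b are one class to them, and where a whole thing is asked for, a point or a joint stands for the part that bears it (a point fixed in the world has none). Each returns a list of dicts, best first, with "score" (0 to 1); they miss things now and then, are a little off and sometimes report something else, mostly with a low value. They report only what shows in the picture. A call takes as long as a camera call. They do not tell look-alikes from the thing itself.
- bot.masks_of(name, picture): "mask" (480x640 bool, what is visible of it) and "uv" ([column, row] in pixels, amid what is visible of it).
The state is a dict: "time_s": time; "qpos": joint angles; "qd": joint speeds; "tau": joint torques, N m; "ee_pos": TCP position; "ee_rot": TCP orientation; "ft_force": force on the tool from outside, world axes, zero at the start; "wrist_torque": the same for the moment, N m; "gripper_width": opening from 0.0 (shut) to 1.0 (fully open); "finger_force": force on a finger pad.
Only numpy, scipy, OpenCV 4.12 (cv2) and the standard library are available. Lean on these libraries where they do the work, as an engineer would, in place of code of your own. Each camera call takes 0.05 s, during which the arm holds its last target. There are 200 camera calls.

## Working session

There is one attempt and no reset: what is moved stays moved. The work goes in short steps, Python scripts to look and compute and a shell command to move; the robot and the scene stay as the last step left them, time stands still between calls to the robot, and variables do not carry over. Pictures are saved under pics/ and viewed, at most 10 in all, crops included, and the job is handed in when it is done.

```bash
ls; mkdir -p pics
cat > h.py <<'E'
import numpy as np,cv2
from plant import bot
def save(p,n): cv2.imwrite('pics/'+n,p['color'][:,:,::-1])
E
python3 - <<'E'
from h import *
np.set_printoptions(precision=4,suppress=True)
o=bot.get_obs();print({k:o[k] for k in('time_s','ee_pos','ee_rot','gripper_width')})
out=[]
for n in('side','top'):
    p=bot.capture(n);save(p,n+'0.png');print(n,p['fx'],p['cx'],p['cy'],p['R'],p['t'],'C',-p['R'].T@p['t'])
    for m in('red_tin','green_tin','oil_bottle','rack','reader','trigger'):
        print(m,[(round(d['score'],2),np.round(d['uv']).tolist(),int(d['mask'].sum())) for d in bot.masks_of(m,p)])
E
```

```text
pics
{'time_s': 0.0, 'ee_pos': array([ 0.2293, -0.6076,  0.2554]), 'ee_rot': array([[ 0.9356,  0.353 , -0.0007],
       [ 0.353 , -0.9356,  0.0017],
       [-0.    , -0.0019, -1.    ]]), 'gripper_width': 1.0020910836428087}
side 484.838308832904 315.15072577957363 238.67817472162804 [[-0.9333 -0.3587 -0.0172]
 [-0.188   0.5288 -0.8277]
 [ 0.306  -0.7693 -0.5609]] [0.4999 0.2425 0.9612] C [0.2181 0.7905 0.7484]
red_tin [(0.8, [277.0, 301.0], 1087), (0.65, [398.0, 355.0], 4181)]
green_tin [(0.61, [310.0, 277.0], 1135)]
oil_bottle [(0.68, [334.0, 249.0], 1011)]
rack [(0.65, [300.0, 255.0], 9974)]
reader [(0.66, [388.0, 214.0], 1910), (0.23, [304.0, 422.0], 5126)]
trigger [(0.4, [393.0, 201.0], 50)]
top 476.06010479789364 326.9793658278741 238.712330064647 [[ 0.0247 -0.9994  0.0253]
 [-0.9901 -0.0279 -0.1379]
 [ 0.1385 -0.0216 -0.9901]] [-0.0282  0.5782  1.1269] C [0.4171 0.0123 1.1962]
red_tin [(0.9, [260.0, 232.0], 367), (0.88, [256.0, 348.0], 2710)]
green_tin [(0.57, [306.0, 239.0], 342)]
oil_bottle [(0.55, [350.0, 245.0], 285)]
rack [(0.75, [299.0, 259.0], 8125)]
reader [(0.8, [455.0, 286.0], 2328)]
trigger [(0.57, [466.0, 301.0], 59)]
```

View pics/side0.png

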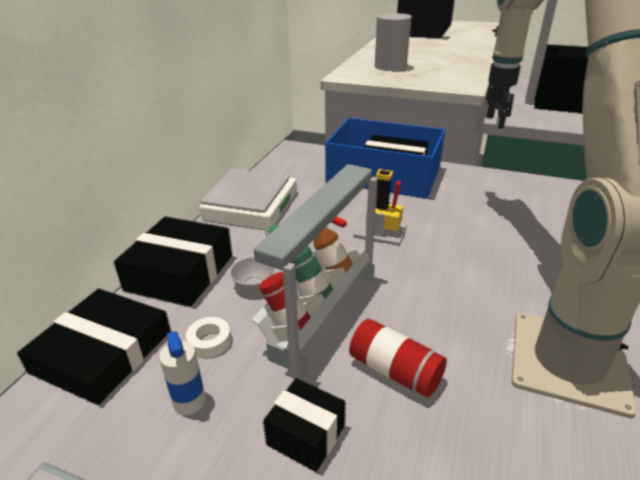

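View pics/top0.png

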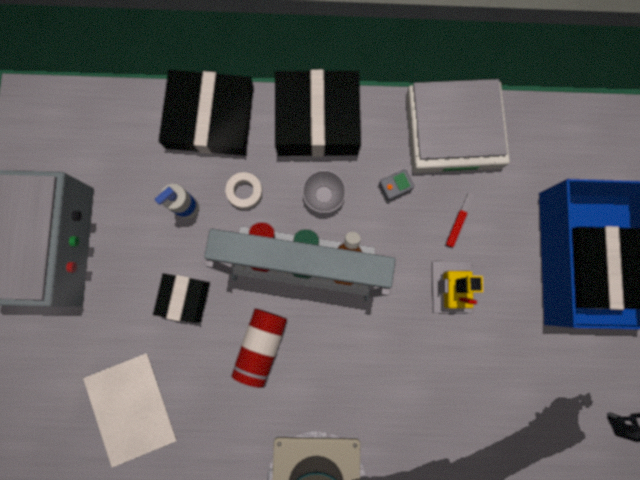

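The side view shows two red tins. The small one, at (277,301), leans in the rack's left bay. The large one, at (398,355), lies on the bench. The small one fits the description because it is standing in a bay. Green is in the middle bay at (310,277) and oil is at (334,249). I'll confirm this in enlarged crops.

Run:
```python
from h import *
s=cv2.imread('pics/side0.png');t=cv2.imread('pics/top0.png')
r=lambda im,x0,y0,w,h,k:cv2.resize(im[y0:y0+h,x0:x0+w],None,fx=k,fy=k,interpolation=cv2.INTER_CUBIC)
a=r(t,200,215,200,80,4)
b=r(s,230,160,160,220,0+2.5)[:280*2]
cv2.imwrite('pics/c1.png',np.vstack([a,np.hstack([r(s,240,160,160,140,2),cv2.resize(s[240:340,230:351],(480,280),interpolation=2)])]))
cv2.imwrite('pics/c2.png',np.hstack([r(t,425,250,80,75,5),r(s,350,160,66,62,6)[:372]] if 0 else [r(t,425,250,80,75,5),cv2.copyMakeBorder(r(s,350,160,66,62,6),0,3,0,4,0)]))
```

```text
(no output)
```

View pics/c1.png

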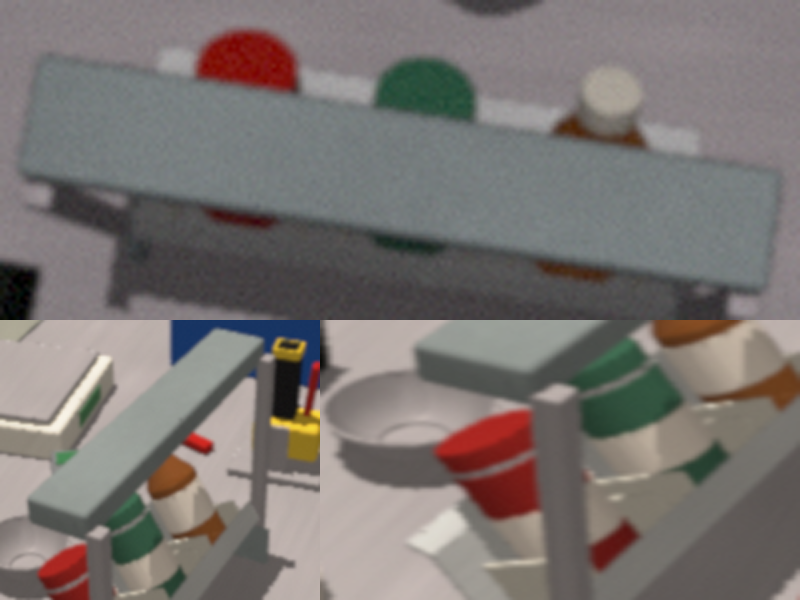

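View pics/c2.png

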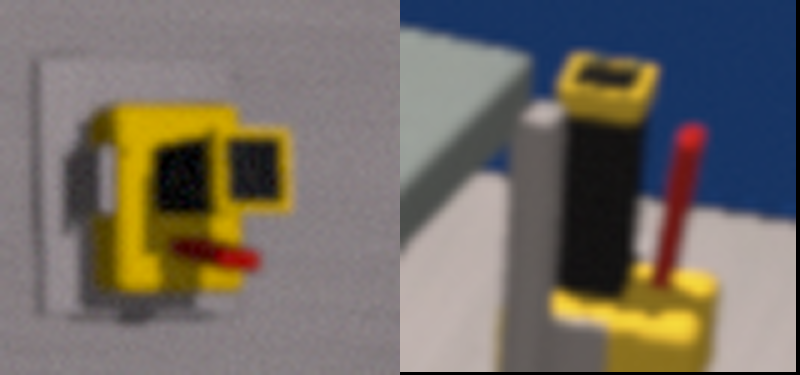

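The crops confirm that the small red tin is in the left bay, green is in the middle and the oil bottle is on the right. The trigger is on the grip's robot-facing side, with its tip at about (476,302) in top and (398,182) in side. Next I'll fit the rack, tin and reader poses.

```bash
cat > fit.py <<'E'
from h import *
from scipy.optimize import least_squares,minimize
np.set_printoptions(precision=4,suppress=True)
def proj(p,X):
    c=np.atleast_2d(X)@p['R'].T+p['t'];return c[:,:2]/c[:,2:]*[p['fx'],p['fy']]+[p['cx'],p['cy']]
def tri(P,uv):
    f=lambda X:np.r_[tuple(proj(p,X)[0]-q for p,q in zip(P,uv))]
    r=least_squares(f,[.4,0,.1]);return r.x,r.fun
def ray(p,uv,z):
    d=p['R'].T@[(uv[0]-p['cx'])/p['fx'],(uv[1]-p['cy'])/p['fy'],1];C=-p['R'].T@p['t'];return C+d*(z-C[2])/d[2]
def Rz(a): c,s=np.cos(a),np.sin(a);return np.array([[c,-s,0],[s,c,0],[0,0,1.]])
def hull(p,X):
    m=np.zeros((480,640),np.uint8);cv2.fillConvexPoly(m,cv2.convexHull(np.round(proj(p,X)*16).astype(np.int32)),1,shift=4);return m>0
th=np.linspace(0,6.283,40)
def cyl(o,ax,r,a,b):
    e=np.cross(ax,[0,1,0.]);e/=np.linalg.norm(e);f=np.cross(ax,e)
    ring=r*(np.outer(np.cos(th),e)+np.outer(np.sin(th),f));return np.vstack([o+a*ax+ring,o+b*ax+ring])
def box(a,b): return np.array([[x,y,z] for x in(a[0],b[0]) for y in(a[1],b[1]) for z in(a[2],b[2])])
E
cat > m1.py <<'E'
from fit import *
S=bot.capture('side');T=bot.capture('top')
cs=np.array([[-35,182],[-35,-182],[25,-182],[25,182]])/1000. # order: rack front(-x); 
# yaw~180: rack +y -> world -y (right in top)
c3=lambda v:np.c_[cs,np.full(4,v[3])]@Rz(v[2]).T+[v[0],v[1],0]
ut=np.array([[395,257.5],[210,228.8],[205,259.5],[391.3,287.5]]);us=np.array([[349,164],[256,247.5],[282.5,254],[372.5,169]])
f=lambda v:np.r_[(proj(T,c3(v))-ut).ravel(),(proj(S,c3(v))-us).ravel()]
r=least_squares(f,[.4,0.05,np.pi,.288],loss='soft_l1');v=r.x
print('rack',v,np.degrees(v[2]));print(f(v).reshape(-1,2))
R=Rz(v[2]);o=np.array([v[0],v[1],0]);W=lambda X:np.asarray(X)@R.T+o
occ=[]
for p in(T,S):
    m=np.zeros((480,640),bool)
    for b in (box((-.035,-.182,.257),(.025,.182,.288)),box((.022,.166,0),(.038,.182,.26)),box((.022,-.182,0),(.038,-.166,.26))): m|=hull(p,W(b))
    occ.append(cv2.dilate(m.astype(np.uint8),np.ones((3,3)))>0)
ax=R@[-.5,0,.8660254]
for n in('red_tin','green_tin'):
    M=[min((d for d in bot.masks_of(n,p)),key=lambda d:d['mask'].sum())['mask'] for p in(T,S)]
    def cost(q):
        k=0;b=W(q)
        for p,m,oc in zip((T,S),M,occ):
            h=hull(p,cyl(b,ax,.03,0,.12));u=hull(p,cyl(b,ax,.03,.085,.12))
            k+=(m&~h).sum()+(u&~m&~oc).sum()
        return k
    y0={'red_tin':-.1,'green_tin':0}[n];best=None
    for z in(.045,.055):
        for x in(-.02,0,.02):
            q=minimize(cost,[x,y0,z],method='Nelder-Mead',options=dict(initial_simplex=np.array([x,y0,z])+.012*np.vstack([np.zeros(3),np.eye(3)])))
            if best is None or q.fun<best.fun:best=q
    print(n,'rackframe',best.x,best.fun,[m.sum() for m in M],'world',W(best.x),'top',W(best.x)+.12*ax)
print('ax',ax)
g,e=tri((T,S),[(477,283.6),(385,171.7)]);print('griptop',g,e)
g,e=tri((T,S),[(475.6,301.6),(398.3,181.2)]);print('tip',g,e)
for uv in((432.6,262),(433.4,313)):print('plate',ray(T,uv,.012))
for uv in((505,215),(545,185),(545,325),(460,200),(507,165),(468,200),(450,245),(505,290)):print('bench',uv,ray(T,uv,0))
E
python3 m1.py
```

```text
rack [0.4993 0.042  3.0113 0.2867] 172.534142892704
[[ 1.842   0.6465]
 [-0.0069 -0.2186]
 [-0.9506 -0.2161]
 [ 1.336   1.5802]
 [-2.0349 -0.9511]
 [-3.3766  0.5747]
 [ 0.9896  3.8904]
 [-0.2713 -0.5874]]
red_tin rackframe [ 0.0182 -0.0863  0.1717] 57.0 [np.int64(402), np.int64(83)] world [0.4924 0.1299 0.1717] top [0.5519 0.1221 0.2756]
green_tin rackframe [-0.0003 -0.0042  0.0539] 30.0 [np.int64(361), np.int64(1183)] world [0.5001 0.0461 0.0539] top [0.5596 0.0383 0.1579]
ax [ 0.4958 -0.065   0.866 ]
griptop [ 0.4691 -0.3332  0.1837] [ 0.1871  0.8661 -1.0791 -0.0392]
tip [ 0.432  -0.3371  0.1604] [ 0.1024  0.5113 -0.6271 -0.0131]
plate [ 0.5312 -0.28    0.012 ]
plate [ 0.4048 -0.2813  0.012 ]
bench (505, 215) [ 0.6591 -0.4716  0.    ]
bench (545, 185) [ 0.7419 -0.5792  0.    ]
bench (545, 325) [ 0.3817 -0.5651  0.    ]
bench (460, 200) [ 0.6951 -0.3552  0.    ]
bench (507, 165) [ 0.7926 -0.4805  0.    ]
bench (468, 200) [ 0.6958 -0.3761  0.    ]
bench (450, 245) [ 0.5771 -0.3279  0.    ]
bench (505, 290) [ 0.4664 -0.4663  0.    ]
```

```bash
sed -i "s/min((d for d in bot.masks_of(n,p)),key=lambda d:d\['mask'\].sum())/min((d for d in bot.masks_of(n,p) if d['score']>.4),key=lambda d:np.linalg.norm(d['uv']-proj(p,W([-.04,{'red_tin':-.1,'green_tin':0}[n],.13]))[0]))/; s/us=np.array.*$/us=np.array([[349,164],[255,247.5],[282.5,258],[372.5,169]])/" m1.py; python3 m1.py|grep -v bench
```

```text
rack [0.4993 0.0422 3.0114 0.2859] 172.54083572423926
[[ 1.657   0.653 ]
 [-0.0386 -0.1656]
 [-0.9738 -0.188 ]
 [ 1.1564  1.5609]
 [-2.0984 -0.5891]
 [-2.4066  1.0321]
 [ 0.9505  0.3565]
 [-0.3418 -0.2198]]
red_tin rackframe [ 0.0023 -0.1022  0.0492] 47.0 [np.int64(277), np.int64(1111)] world [0.5103 0.1438 0.0492] top [0.5698 0.136  0.1531]
green_tin rackframe [ 0.002  -0.0035  0.0492] 26.0 [np.int64(331), np.int64(1236)] world [0.4978 0.0459 0.0492] top [0.5572 0.0381 0.1531]
ax [ 0.4958 -0.0649  0.866 ]
griptop [ 0.4691 -0.3332  0.1837] [ 0.1871  0.8661 -1.0791 -0.0392]
tip [ 0.432  -0.3371  0.1604] [ 0.1024  0.5113 -0.6271 -0.0131]
plate [ 0.5312 -0.28    0.012 ]
plate [ 0.4048 -0.2813  0.012 ]
```

```bash
cat > go.py <<'E'
from fit import *
import sys
from scipy.spatial.transform import Rotation as Ro
# usage: go.py x y z mode   -> remaining shift/turn in row units. modes: slant, down, read
x=list(map(float,sys.argv[1:4]));mode=sys.argv[4]
a=np.radians(172.6);R=Rz(a)
if mode=='slant': z=-(R@[-.5,0,.8660254]);y=R[:,1]
elif mode=='down': z=np.array([0,0,-1.]);y=R[:,1]
else: z=np.array([0,0,-1.]);y=Rz(np.radians(2))[:,0]
if len(sys.argv)>5:y=-y
T=np.c_[np.cross(y,z),y,z];o=bot.get_obs()
r=Ro.from_matrix(T@np.array(o['ee_rot']).T).as_rotvec()
print('t',round(o['time_s'],2),'pos',o['ee_pos'],'shift',(np.array(x)-o['ee_pos'])/.12,'turn',r/np.pi,'rows>=',np.linalg.norm(np.array(x)-o['ee_pos'])/.0625,np.degrees(np.linalg.norm(r))/10.7,'q',np.round(o['qpos']),'w',o['gripper_width'],'F',o['ft_force'])
E
python3 go.py .661 .124 .42 slant
```

```text
t 1.3 pos [ 0.2295 -0.6082  0.2563] shift [3.5959 6.1013 1.3642] turn [-0.0194  0.1672 -0.1523] rows>= 13.847662517062178 3.819041018697779 q [66. 36.  2. 87. -2. 57. -1.] w 1.0011286039015117 F [-0.5165 -0.3334 -0.2184]
```

```bash
python3 -m inch '0.05 0.1 0.27 0 0 0 1; 0.1 0.2 0.27 0 0 0 1; 0.2 0.33 0.27 0 0 0 1; 0.2 0.35 0.27 0 0 0 1; 0.2 0.35 0.26 0 0 -0.015 1; 0.22 0.37 0.02 0 0 -0.015 1; 0.22 0.37 0 0 0 -0.015 1; 0.22 0.37 0 0 0 -0.015 1; 0.22 0.37 0 0 0 -0.015 1; 0.22 0.37 0 0 0 -0.015 1'; python3 go.py .661 .124 .42 slant
```

```text
time_s: 2.55
ee_pos: [0.4521, -0.2251, 0.4198]
ee_rot: [[0.997, 0.076, 0.001], [0.076, -0.997, -0.0], [0.001, 0.0, -1.0]]
ft_force: [0.2, 0.1, 0.3]
gripper_width: 1.0
finger_force: 0.0
t 2.55 pos [ 0.4521 -0.2251  0.4198] shift [1.7406 2.909  0.0016] turn [ 0.0046  0.1671 -0.0639] rows>= 6.508789305137816 3.01087053583022 q [ 25.  15.  -2.  95.   1.  70. -63.] w 0.9997259591342528 F [0.1687 0.061  0.3448]
```

```bash
python3 -m inch '0.2 0.34 0 0 0.01 -0.0064 1; 0.2 0.34 0 0 0.0175 -0.0064 1; 0.2 0.34 0 0 0.0175 -0.0064 1; 0.2 0.34 0 0 0.0175 -0.0064 1; 0.2 0.34 0 0 0.0175 -0.0064 1; 0.2 0.34 0 0 0.0175 -0.0064 1; 0.2 0.34 0 0 0.0175 -0.0064 1; 0.2 0.34 0 0 0.0175 -0.0064 1; 0.14 0.19 0 0 0.0175 -0.0064 1; 0 0 0 0 0.0175 -0.0064 1'; python3 go.py .618 .130 .238 slant
```

```text
time_s: 3.8
ee_pos: [0.6385, 0.1242, 0.3976]
ee_rot: [[0.872, -0.126, -0.474], [-0.113, -0.992, 0.057], [-0.477, 0.004, -0.879]]
ft_force: [0.1, -0.8, 0.7]
gripper_width: 1.004
finger_force: 0.0
t 3.8 pos [0.6385 0.1242 0.3976] shift [-0.1708  0.0484 -1.3303] turn [ 0.0023  0.0081 -0.0009] rows>= 2.576906559988181 0.1428698445830488 q [  -7.   48.   -8.   45.   -4.  113. -112.] w 1.003528145110768 F [ 0.0514 -0.8151  0.6839]
```

```bash
python3 -m inch '-0.03 0.01 -0.22 0 0 0 1; -0.03 0.01 -0.22 0 0 0 1; -0.03 0.01 -0.22 0 0.002 0 1; -0.03 0.01 -0.22 0 0.002 0 1; -0.03 0.01 -0.22 0 0.002 0 1; -0.03 0 -0.22 0 0.002 0 1'; python3 go.py .618 .130 .238 slant
```

```text
time_s: 4.55
ee_pos: [0.6164, 0.1273, 0.2406]
ee_rot: [[0.86, -0.129, -0.494], [-0.116, -0.992, 0.057], [-0.497, 0.008, -0.868]]
ft_force: [0.1, -1.0, 0.1]
gripper_width: 1.003
finger_force: 0.0
t 4.55 pos [0.6164 0.1273 0.2406] shift [ 0.0133  0.0227 -0.0217] turn [ 0.0027  0.0008 -0.    ] rows>= 0.06544748783693419 0.04683333295941046 q [  -6.   52.   -8.   63.   -3.   94. -110.] w 1.0028996597374533 F [ 0.115  -0.9654  0.1182]
```

```bash
python3 -m inch '-0.07 0.03 -0.13 0.0027 0.0008 0 1; -0.07 0.01 -0.13 0 0 0 1; -0.07 0.01 -0.13 0 0 0 1; -0.07 0.01 -0.13 0 0 0 1; -0.07 0.01 -0.13 0 0 0 1; -0.07 0.01 -0.13 0 0 0 1; -0.07 0.01 -0.13 0 0 0 1'; python3 go.py .557 .1377 .131 slant
python3 - <<'E'
from fit import *
S=bot.capture('side');cv2.imwrite('pics/g1.png',cv2.resize(S['color'][150:390,200:440,::-1],(600,600)))
E
```

```text
time_s: 5.42
ee_pos: [0.5576, 0.138, 0.1318]
ee_rot: [[0.859, -0.129, -0.495], [-0.112, -0.992, 0.064], [-0.499, -0.0, -0.866]]
ft_force: [0.5, -0.0, 0.2]
gripper_width: 1.0
finger_force: 0.0
t 5.42 pos [0.5576 0.138  0.1318] shift [-0.005  -0.0024 -0.0065] turn [-0.      0.0002  0.    ] rows>= 0.016498359064689983 0.0031708267922076457 q [  -7.   53.   -9.   79.   -3.   76. -110.] w 0.9995451226200347 F [ 0.4739 -0.0168  0.1584]
```

View pics/g1.png

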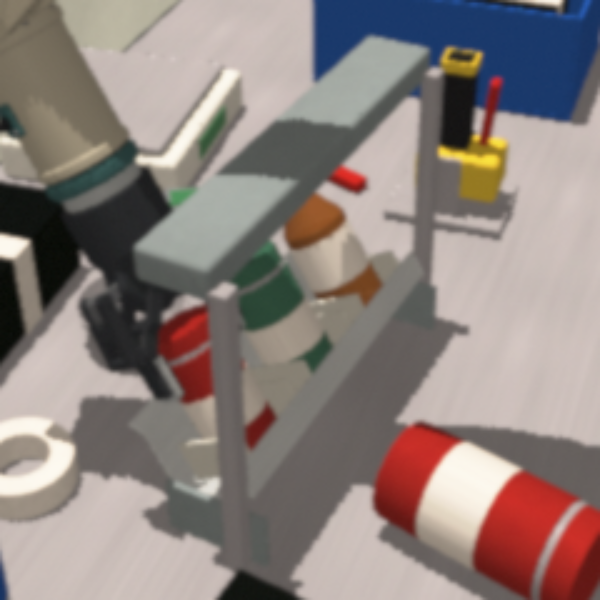

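The picture shows the fingers straddling the red tin's upper part, with the tool parallel to it and clear of the lamp bar. I'll close the gripper.

```bash
python3 -m inch '0 0 0 0 0 0 0;0 0 0 0 0 0 0;0 0 0 0 0 0 0;0 0 0 0 0 0 0;0 0 0 0 0 0 0;0 0 0 0 0 0 0'
```

```text
time_s: 6.22
ee_pos: [0.5585, 0.138, 0.1332]
ee_rot: [[0.86, -0.129, -0.494], [-0.112, -0.992, 0.065], [-0.498, -0.001, -0.867]]
ft_force: [2.1, 0.1, 5.7]
gripper_width: 0.686
finger_force: 64.6
```

```bash
python3 -m inch '0.05 -0.0065 0.087 0 0 0 0;0.1 -0.013 0.173 0 0 0 0;0.15 -0.02 0.26 0 0 0 0;0.15 -0.02 0.26 0 0 0 0;0.15 -0.02 0.26 0 0 0 0;0.15 -0.02 0.26 0 0 0 0;0.05 -0.2 0.1 0 0 0 0;0 -0.35 0.1 0 -0.01 0 0;0 -0.4 0.1 0 -0.0175 0 0;0 -0.4 0 0 -0.0175 0 0'; python3 go.py .57 -.46 .2 down
```

```text
time_s: 7.48
ee_pos: [0.6532, -0.0392, 0.3244]
ee_rot: [[0.921, -0.128, -0.367], [-0.113, -0.992, 0.063], [-0.372, -0.017, -0.928]]
ft_force: [0.6, 1.1, -1.8]
gripper_width: 0.68
finger_force: 64.4
t 7.47 pos [ 0.6532 -0.0392  0.3244] shift [-0.6937 -3.5069 -1.0366] turn [-0.0209 -0.1198 -0.0012] rows>= 7.146403993563848 2.0459458397689683 q [  5.  46.  -7.  58.   1.  97. -98.] w 0.6802250499609612 F [ 0.5974  1.1223 -1.7944]
```

```bash
python3 -m inch '-0.05 -0.42 0 -0.002 -0.015 0 0;-0.08 -0.43 0 -0.002 -0.015 0 0;-0.08 -0.43 0 -0.002 -0.015 0 0;-0.08 -0.43 0 -0.002 -0.015 0 0;-0.08 -0.43 0 -0.002 -0.015 0 0;-0.08 -0.43 -0.08 -0.003 -0.015 0 0;-0.08 -0.42 -0.2 -0.003 -0.015 0 0;-0.08 -0.3 -0.25 -0.004 -0.015 0 0;-0.05 -0.15 -0.25 0 0 0 0;-0.03 -0.05 -0.2 0 0 0 0'; python3 go.py .57 -.46 .104 down;  python3 - <<'E'
from fit import *
T=bot.capture('top');cv2.imwrite('pics/p1.png',cv2.resize(T['color'][100:340,340:640,::-1],(750,600)))
E
```

```text
time_s: 8.72
ee_pos: [0.5664, -0.4575, 0.204]
ee_rot: [[0.992, -0.126, -0.006], [-0.126, -0.992, 0.004], [-0.007, -0.003, -1.0]]
ft_force: [0.9, 1.3, -2.6]
gripper_width: 0.686
finger_force: 64.8
t 8.72 pos [ 0.5664 -0.4575  0.204 ] shift [ 0.0297 -0.0205 -0.8334] turn [-0.0012 -0.002  -0.001 ] rows>= 1.601594193467492 0.04252931662039963 q [ 40.  46.  -6.  75.   5.  60. -64.] w 0.6861265658390563 F [ 0.8977  1.2697 -2.5719]
```

View pics/p1.png

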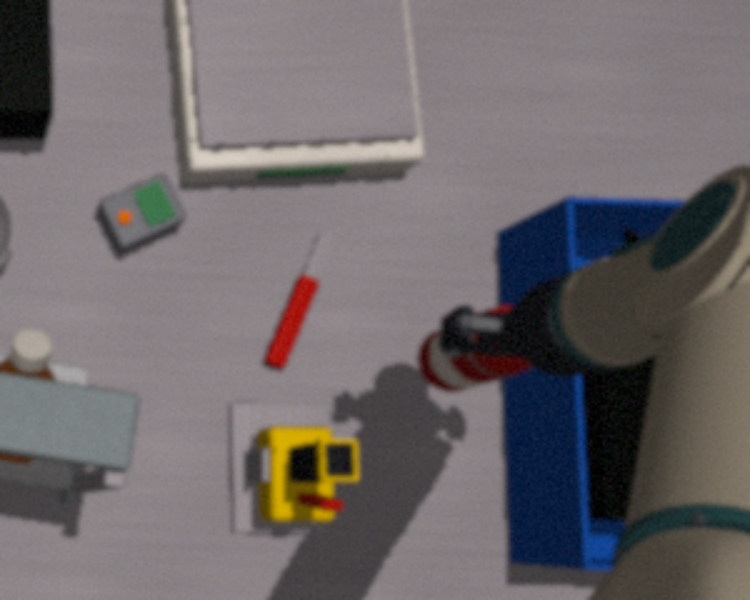

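The picture shows the tin hanging over clear bench between the cutter and the blue box. I'll lower it.

```bash
python3 -m inch '0.02 0.04 -0.15 -0.0012 -0.002 -0.001 0;0.01 0.03 -0.25 0 0 0 0;0 0 -0.25 0 0 0 0;0 0 -0.12 0 0 0 0;0 0 -0.04 0 0 0 0;0 0 -0.02 0 0 0 0'; python3 go.py .57 -.45 .097 down
```

```text
time_s: 9.52
ee_pos: [0.5748, -0.4469, 0.108]
ee_rot: [[0.992, -0.125, 0.006], [-0.125, -0.992, -0.002], [0.006, 0.001, -1.0]]
ft_force: [-0.6, -0.7, -1.7]
gripper_width: 0.678
finger_force: 64.9
t 9.53 pos [ 0.5748 -0.4469  0.108 ] shift [-0.0397 -0.0258 -0.0914] turn [ 0.0006  0.002  -0.0012] rows>= 0.19759339606928308 0.04010330206741121 q [ 39.  52.  -6.  79.   6.  49. -66.] w 0.6777929065683985 F [-0.5851 -0.7207 -1.6781]
```

```bash
python3 -m inch '0 0 -0.03 0 0 0 0;0 0 -0.02 0 0 0 0;0 0 -0.015 0 0 0 0'; python3 -m inch '0 0 -0.012 0 0 0 0;0 0 -0.012 0 0 0 0' ; python3 -m inch '0 0 -0.01 0 0 0 0;0 0 0 0 0 0 0'
```

```text
time_s: 9.9
ee_pos: [0.5746, -0.4464, 0.0995]
ee_rot: [[0.992, -0.125, 0.006], [-0.125, -0.992, -0.001], [0.006, 0.0, -1.0]]
ft_force: [-0.2, -0.1, -2.6]
gripper_width: 0.681
finger_force: 64.9
time_s: 10.15
ee_pos: [0.5745, -0.4463, 0.0964]
ee_rot: [[0.992, -0.125, 0.005], [-0.125, -0.992, -0.001], [0.005, 0.0, -1.0]]
ft_force: [-0.2, 1.0, -1.5]
gripper_width: 0.688
finger_force: 64.9
time_s: 10.4
ee_pos: [0.5745, -0.4463, 0.0952]
ee_rot: [[0.992, -0.125, 0.005], [-0.125, -0.992, -0.001], [0.005, 0.0, -1.0]]
ft_force: [-1.0, 0.8, -2.5]
gripper_width: 0.686
finger_force: 64.9
```

Not touching yet, so I'll go lower.

```bash
python3 -m inch '0 0 -0.01 0 0 0 0;0 0 -0.01 0 0 0 0' ; python3 -m inch '0 0 -0.01 0 0 0 0;0 0 -0.01 0 0 0 0'|egrep 'pos|ft'; python3 -m inch '0 0 -0.01 0 0 0 0;0 0 0 0 0 0 0'|egrep 'pos|ft'
```

```text
time_s: 10.65
ee_pos: [0.5747, -0.4464, 0.0946]
ee_rot: [[0.992, -0.125, 0.006], [-0.125, -0.992, -0.001], [0.006, 0.0, -1.0]]
ft_force: [-4.2, 2.7, 11.2]
gripper_width: 0.684
finger_force: 66.0
ee_pos: [0.5748, -0.4465, 0.0945]
ft_force: [-7.3, 5.2, 24.1]
ee_pos: [0.5749, -0.4465, 0.0945]
ft_force: [-7.1, 4.6, 23.8]
```

```bash
python3 -m inch '0 0 0.02 0 0 0 0;0 0 0 0 0 0 0.75;0 0 0 0 0 0 1;0 0 0 0 0 0 1;0 0 0.1 0 0 0 1;0 0 0.3 0 0 0 1;0 0 0.45 0 0 0 1;0 0 0.5 0 0 0 1;0 0.1 0.45 0 0 0 1;0 0.3 0.2 0 0.01 0 1' ;python3 go.py .648 .025 .31 slant
```

```text
time_s: 12.4
ee_pos: [0.5741, -0.4013, 0.3368]
ee_rot: [[0.991, -0.13, -0.021], [-0.13, -0.992, -0.006], [-0.02, 0.009, -1.0]]
ft_force: [0.8, 0.8, -0.0]
gripper_width: 0.996
finger_force: 0.0
t 12.4 pos [ 0.5741 -0.4013  0.3368] shift [ 0.6157  3.5525 -0.2231] turn [ 0.0235  0.1585 -0.0005] rows>= 6.935681739134158 2.695052806714721 q [ 35.  38.  -6.  70.   5.  73. -68.] w 0.9962729502808765 F [ 0.7752  0.8415 -0.0362]
```

```bash
python3 -m inch '0.07 0.4 0 0.002 0.0175 0 1;0.07 0.42 0 0.002 0.0175 0 1;0.07 0.42 -0.02 0.002 0.0175 0 1;0.07 0.42 -0.02 0.002 0.0175 0 1;0.07 0.42 -0.03 0.003 0.0175 0 1;0.07 0.42 -0.03 0.003 0.0175 0 1;0.07 0.42 -0.03 0.003 0.0175 0 1;0.07 0.42 -0.04 0.003 0.0175 0 1;0.03 0.2 -0.04 0.003 0.0175 0 1;0 0.05 0 0 0 0 1'; python3 go.py .594 .0333 .2173 slant
python3 - <<'E'
from fit import *
P=[bot.capture(n) for n in('side','top')]
for p in P:
    for n in('red_tin','green_tin','oil_bottle'):print(n,[(round(d['score'],2),d['uv'],d['mask'].sum(),cv2.boundingRect(d['mask'].astype(np.uint8))) for d in bot.masks_of(n,p)], 'pred upright',proj(p,[[.5743,-.4464,0],[.5743,-.4464,.12]]).tolist() if n=='red_tin' else '')
E
```

```text
time_s: 13.65
ee_pos: [0.6454, 0.0345, 0.3051]
ee_rot: [[0.858, -0.121, -0.499], [-0.101, -0.993, 0.067], [-0.503, -0.007, -0.864]]
ft_force: [-0.5, -0.6, -1.0]
gripper_width: 1.004
finger_force: 0.0
t 13.65 pos [0.6454 0.0345 0.3051] shift [-0.4287 -0.0102 -0.732 ] turn [-0.0024 -0.0008 -0.0026] rows>= 1.6288026196624477 0.06101385213593942 q [   0.   52.   -8.   53.   -1.  105. -103.] w 1.0038817664433721 F [-0.4732 -0.6116 -0.997 ]
red_tin [(0.85, [359.4, 204.6], np.int64(246), (348, 188, 19, 22)), (0.59, [397.8, 356.0], np.int64(4163), (350, 319, 97, 77))] pred upright [[355.7716068937978, 205.43173906777895], [357.0001551194717, 169.76803297966424]]
green_tin [(0.63, [311.4, 276.6], np.int64(1187), (294, 247, 39, 51))] pred upright 
oil_bottle [(0.58, [332.5, 249.4], np.int64(1075), (314, 227, 39, 45))] pred upright 
red_tin [(0.93, [507.2, 243.2], np.int64(1017), (485, 227, 44, 30)), (0.59, [256.0, 346.5], np.int64(2626), (231, 309, 55, 78))] pred upright [[496.1194239652841, 247.36337581870006], [515.7509727886634, 241.12234782060636]]
green_tin [(0.46, [300.2, 234.0], np.int64(129), (293, 229, 13, 12))] pred upright 
oil_bottle [] pred upright
```

```bash
python3 -m inch '-0.13 0 -0.22 -0.0024 -0.0008 -0.0026 1;-0.13 0 -0.22 0 0 0 1;-0.13 0 -0.22 0 0 0 1;-0.13 0.01 -0.22 0 0 0 1;-0.1 0.01 -0.17 0 0 0 1;-0.1 0.01 -0.17 0 0 0 1;-0.075 0.01 -0.13 0 0 0 1;-0.04 0 -0.08 0 0 0 1'; python3 go.py .5444 .0398 .1306 slant
```

```text
time_s: 15.05
ee_pos: [0.5446, 0.0368, 0.1346]
ee_rot: [[0.859, -0.132, -0.495], [-0.115, -0.991, 0.065], [-0.499, 0.001, -0.867]]
ft_force: [0.1, -0.1, 0.8]
gripper_width: 1.003
finger_force: 0.0
t 15.05 pos [0.5446 0.0368 0.1346] shift [-0.0019  0.0252 -0.0335] turn [0.0004 0.0003 0.0011] rows>= 0.08053880404617328 0.020358841549070656 q [   1.   51.   -8.   84.   -0.   74. -103.] w 1.002504808592728 F [ 0.0549 -0.1063  0.7657]
```

```bash
python3 -m inch '0 0.025 -0.025 0 0 0 1;0 0 0 0 0 0 0;0 0 0 0 0 0 0;0 0 0 0 0 0 0;0 0 0 0 0 0 0;0 0 0 0 0 0 0'
```

```text
time_s: 15.8
ee_pos: [0.546, 0.0402, 0.1327]
ee_rot: [[0.86, -0.132, -0.493], [-0.115, -0.991, 0.065], [-0.497, 0.001, -0.868]]
ft_force: [1.8, -1.4, 5.8]
gripper_width: 0.685
finger_force: 64.5
```

```bash
python3 -m inch '0.05 -0.0065 0.087 0 0 0 0;0.1 -0.013 0.173 0 0 0 0;0.13 -0.018 0.23 0 0 0 0;0.13 -0.018 0.23 0 0 0 0;0.12 -0.015 0.21 0 0 0 0;0.03 0.1 0 0 0 0 0;0.03 0.3 0 0 0 0 0;0.02 0.3 0 0 0 0 0;0.02 0.116 0 0 0 0 0;0 0 0 0 0 0 0'; python3 go.py .5685 .1367 .1505 slant
```

```text
time_s: 17.05
ee_pos: [0.6201, 0.1307, 0.2425]
ee_rot: [[0.859, -0.129, -0.496], [-0.113, -0.992, 0.064], [-0.5, 0.001, -0.866]]
ft_force: [-0.3, -0.6, -1.9]
gripper_width: 0.683
finger_force: 64.6
t 17.05 pos [0.6201 0.1307 0.2425] shift [-0.4298  0.0504 -0.7667] turn [ 0.0004 -0.0001  0.0002] rows>= 1.6903954052708865 0.008106855527087002 q [  -6.   52.   -9.   62.   -3.   94. -110.] w 0.6834333158537876 F [-0.3385 -0.6133 -1.8854]
```

```bash
python3 -m inch '-0.08 0.012 -0.13 0 0 0 0;-0.1 0.013 -0.173 0 0 0 0;-0.1 0.013 -0.173 0 0 0 0;-0.08 0.01 -0.14 0 0 0 0;-0.05 0.006 -0.09 0 0 0 0;-0.03 0.004 -0.052 0 0 0 0;0 0 0 0 0 0 0'; python3 go.py .5568 .1382 .1342 slant
```

```text
time_s: 17.92
ee_pos: [0.5679, 0.1362, 0.1524]
ee_rot: [[0.859, -0.132, -0.495], [-0.115, -0.991, 0.065], [-0.499, 0.001, -0.867]]
ft_force: [0.3, -0.1, -1.5]
gripper_width: 0.685
finger_force: 64.6
t 17.93 pos [0.5679 0.1362 0.1524] shift [-0.0927  0.0164 -0.1519] turn [0.0004 0.0003 0.0011] rows>= 0.34314168643449283 0.02008306478613239 q [  -7.   53.   -9.   77.   -3.   79. -110.] w 0.6846375223029748 F [ 0.26   -0.0742 -1.465 ]
```

```bash
python3 -m inch '-0.025 0.004 -0.043 0 0 0 0;-0.025 0.004 -0.043 0 0 0 0;-0.015 0.002 -0.026 0 0 0 0;0 0 0 0 0 0 0'|egrep 'pos|ft';python3 -m inch '-0.01 0.0015 -0.0173 0 0 0 0;-0.01 0.0015 -0.0173 0 0 0 0;0 0 0 0 0 0 0'|egrep 'pos|ft';python3 -m inch '-0.005 0 -0.0087 0 0 0 0;-0.005 0 -0.0087 0 0 0 0;0 0 0 0 0 0 0'|egrep 'pos|ft'
```

```text
ee_pos: [0.5598, 0.1379, 0.1389]
ft_force: [-0.1, -0.3, -2.2]
ee_pos: [0.5575, 0.1383, 0.1348]
ft_force: [0.4, 0.6, -1.4]
ee_pos: [0.5572, 0.1382, 0.1338]
ft_force: [1.6, -1.1, 4.3]
```

```bash
python3 -m inch '-0.005 0 -0.0087 0 0 0 0;-0.005 0 -0.0087 0 0 0 0;0 0 0 0 0 0 0'|egrep 'pos|ft'; python3 -m inch '0 0 0 0 0 0 0.75;0 0 0 0 0 0 1;0 0 0 0 0 0 1;0.05 -0.0065 0.087 0 0 0 1;0.13 -0.017 0.225 0 0 0 1;0.18 -0.023 0.31 0 0 0 1;0.18 -0.023 0.31 0 0 0 1;0.15 -0.02 0.26 0 0 0 1;0.05 -0.2 0.1 0 0 0 1;0 -0.35 0 0 -0.01 0 1'; python3 go.py .574 -.446 .25 down
cat > chk.py <<'E'
from fit import *
import sys
# fit tin origin in slanted bay from both views. args: name worldx worldy
n=sys.argv[1];x0=np.array([float(sys.argv[2]),float(sys.argv[3]),.05])
R=Rz(np.radians(172.54));o=np.array([.4993,.0422,0]);W=lambda X:np.asarray(X)@R.T+o;ax=R@[-.5,0,.8660254]
P=[bot.capture(c) for c in('top','side')];M=[];occ=[]
for p in P:
    L=[d for d in bot.masks_of(n,p) if d['score']>.3];print([(d['score'],d['uv'],d['mask'].sum()) for d in L])
    M.append(min(L,key=lambda d:np.linalg.norm(d['uv']-proj(p,x0+.09*ax)[0]))['mask'])
    m=np.zeros((480,640),bool)
    for b in (box((-.035,-.182,.257),(.025,.182,.288)),box((.022,.166,0),(.038,.182,.26)),box((.022,-.182,0),(.038,-.166,.26))): m|=hull(p,W(b))
    occ.append(cv2.dilate(m.astype(np.uint8),np.ones((3,3)))>0)
def cost(q):
    k=0
    for p,m,oc in zip(P,M,occ):
        h=hull(p,cyl(q,ax,.03,0,.12));u=hull(p,cyl(q,ax,.03,.085,.12));k+=(m&~h).sum()+(u&~m&~oc).sum()
    return k
q=min((minimize(cost,x0+d,method='Nelder-Mead',options=dict(initial_simplex=x0+d+.012*np.vstack([np.zeros(3),np.eye(3)]))) for d in([0,0,0],[-.01,0,.005],[.01,0,-.005])),key=lambda r:r.fun)
print(n,q.x,q.fun,'off bay (along axis, back)',(q.x-x0)@ax,(q.x-x0)@(R@[.866,0,.5]))
E
```

```text
ee_pos: [0.5572, 0.1381, 0.1336]
ft_force: [4.4, -2.1, 15.2]
time_s: 20.8
ee_pos: [0.6445, 0.0611, 0.2855]
ee_rot: [[0.875, -0.129, -0.466], [-0.112, -0.992, 0.064], [-0.471, -0.004, -0.882]]
ft_force: [0.1, -0.6, -0.1]
gripper_width: 0.999
finger_force: 0.0
t 20.8 pos [0.6445 0.0611 0.2855] shift [-0.5874 -4.2258 -0.2956] turn [-0.0214 -0.1546 -0.0001] rows>= 8.211111408669383 2.6246296784601113 q [  -2.   51.   -8.   57.   -1.   99. -105.] w 0.9991522541021044 F [ 0.0511 -0.6079 -0.1277]
```

```bash
python3 -m inch '-0.05 -0.4 0.05 -0.002 -0.0175 0 1;-0.05 -0.43 0.05 -0.002 -0.0175 0 1;-0.06 -0.43 0 -0.002 -0.0175 0 1;-0.06 -0.43 0 -0.002 -0.0175 0 1;-0.06 -0.43 0 -0.002 -0.0175 0 1;-0.06 -0.43 0 -0.003 -0.0175 0 1;-0.06 -0.43 0 -0.003 -0.0175 0 1;-0.06 -0.43 0 -0.003 -0.0175 0 1;-0.06 -0.43 -0.1 -0.002 -0.015 0 1;-0.06 -0.35 -0.2 0 0 0 1'; python3 go.py .574 -.446 .095 down; python3 chk.py green_tin .5103 .1438
```

```text
time_s: 22.05
ee_pos: [0.5712, -0.4459, 0.2624]
ee_rot: [[0.991, -0.133, 0.0], [-0.133, -0.991, -0.002], [0.0, 0.002, -1.0]]
ft_force: [-0.3, 0.4, -0.3]
gripper_width: 1.001
finger_force: 0.0
t 22.05 pos [ 0.5712 -0.4459  0.2624] shift [ 0.0233 -0.0011 -1.3954] turn [0.0005 0.     0.0013] rows>= 2.679539572969796 0.02330462419756143 q [ 39.  43.  -6.  72.   5.  65. -65.] w 1.0012473190000417 F [-0.257   0.4469 -0.3457]
[(0.63, [261.4, 229.7], np.int64(357))]
[(0.83, [282.2, 299.7], np.int64(1182))]
green_tin [0.5105 0.1418 0.0506] 30.0 off bay (along axis, back) 0.0007783329903480177 -5.457580907636771e-05
```

```bash
python3 -m inch '0.015 0 -0.2 0.0005 0 0.0013 1;0.01 0 -0.35 0 0 0 1;0 0 -0.35 0 0 0 1;0 0 -0.3 0 0 0 1;0 0 -0.15 0 0 0 1;0 0 -0.05 0 0 0 1;0 0 0 0 0 0 1'; python3 go.py .5745 -.4464 .0945 down
```

```text
time_s: 23.12
ee_pos: [0.5782, -0.4414, 0.0949]
ee_rot: [[0.992, -0.125, 0.002], [-0.125, -0.992, 0.002], [0.001, -0.002, -1.0]]
ft_force: [-0.3, -0.8, -0.2]
gripper_width: 1.003
finger_force: 0.0
t 23.12 pos [ 0.5782 -0.4414  0.0949] shift [-0.0309 -0.0417 -0.0029] turn [-0.0007  0.0005 -0.0013] rows>= 0.09976784919552571 0.026239805419513686 q [ 38.  53.  -6.  80.   6.  48. -67.] w 1.0034743188618676 F [-0.2997 -0.7847 -0.1707]
```

```bash
python3 -m inch '-0.03 -0.04 0 0 0 0 1;0 0 0 0 0 0 0;0 0 0 0 0 0 0;0 0 0 0 0 0 0;0 0 0 0 0 0 0;0 0 0 0 0 0 0'; python3 -m inch '0 0 0.15 0 0 0 0;0 0 0.3 0 0 0 0;0 0 0.45 0 0 0 0;0 0 0.45 0 0 0 0;0 0 0.45 0 0 0 0;0 0.2 0.2 0 0 0 0;0.05 0.4 0 0 0.01 0 0;0.05 0.42 0 0.002 0.0175 0 0;0.07 0.42 0 0.002 0.0175 0 0;0.08 0.42 0 0.003 0.0175 0 0'; python3 go.py .631 .029 .28 slant
```

```text
time_s: 23.88
ee_pos: [0.5745, -0.4466, 0.095]
ee_rot: [[0.992, -0.125, 0.002], [-0.125, -0.992, 0.002], [0.002, -0.002, -1.0]]
ft_force: [-0.5, 0.3, 6.1]
gripper_width: 0.687
finger_force: 65.1
time_s: 25.12
ee_pos: [0.6037, -0.221, 0.3345]
ee_rot: [[0.973, -0.125, -0.196], [-0.122, -0.992, 0.025], [-0.198, -0.0, -0.98]]
ft_force: [0.6, -0.6, -2.2]
gripper_width: 0.683
finger_force: 64.8
t 25.12 pos [ 0.6037 -0.221   0.3345] shift [ 0.2271  2.0831 -0.4543] turn [ 0.013   0.1025 -0.0013] rows>= 4.1166836049269495 1.7382167489262246 q [ 20.  38.  -6.  71.   5.  83. -84.] w 0.6833775878201801 F [ 0.5964 -0.6335 -2.2065]
```

```bash
python3 -m inch '0.08 0.4 0 0.002 0.0175 0 0;0.08 0.42 0 0.002 0.0175 0 0;0.04 0.42 0 0.002 0.0175 0 0;0.03 0.42 0 0.002 0.0175 0 0;0 0.3 -0.1 0.003 0.0175 0 0;-0.01 0.12 -0.15 0.002 0.015 -0.001 0;0 0 -0.15 0 0 0 0;0 0 -0.05 0 0 0 0;0 0 0 0 0 0 0'; python3 go.py .6077 .0313 .2452 slant
```

```text
time_s: 26.25
ee_pos: [0.6302, 0.0252, 0.2801]
ee_rot: [[0.86, -0.13, -0.494], [-0.112, -0.992, 0.064], [-0.498, 0.0, -0.867]]
ft_force: [0.3, -0.0, -2.4]
gripper_width: 0.682
finger_force: 64.9
t 26.25 pos [0.6302 0.0252 0.2801] shift [-0.1873  0.0507 -0.2911] turn [0.0002 0.0006 0.0002] rows>= 0.6717386634826202 0.011346387280608607 q [   1.   51.   -8.   59.   -0.  100. -103.] w 0.6822706074858621 F [ 0.3085 -0.0372 -2.4127]
```

```bash
python3 -m inch '-0.09 0.025 -0.14 0 0 0 0;-0.0973 0.0257 -0.151 0 0 0 0;0 0 0 0 0 0 0'|egrep 'pos|ft'; python3 go.py .5581 .0378 .1588 slant
```

```text
ee_pos: [0.6071, 0.0322, 0.2453]
ft_force: [-0.2, 0.4, -1.3]
t 26.62 pos [0.6071 0.0322 0.2453] shift [-0.408   0.047  -0.7212] turn [-0.      0.0002 -0.0002] rows>= 1.593380029293332 0.0036289576028721783 q [   1.   50.   -8.   67.   -0.   93. -103.] w 0.6802629545610898 F [-0.1866  0.3714 -1.319 ]
```

```bash
python3 -m inch '-0.06 0.008 -0.11 0 0 0 0;-0.1 0.012 -0.173 0 0 0 0;-0.1 0.012 -0.173 0 0 0 0;-0.078 0.009 -0.14 0 0 0 0;-0.045 0.005 -0.08 0 0 0 0;-0.025 0.003 -0.045 0 0 0 0;0 0 0 0 0 0 0'|egrep 'pos|ft'; python3 go.py .5429 .0398 .1325 slant
```

```text
ee_pos: [0.5593, 0.0386, 0.1586]
ft_force: [-0.8, -0.3, -1.6]
t 27.5 pos [0.5593 0.0386 0.1586] shift [-0.1367  0.0101 -0.2178] turn [-0.0001  0.0007 -0.0003] rows>= 0.4941243199892495 0.013385338917158455 q [   1.   51.   -8.   80.   -0.   78. -104.] w 0.6816490263601495 F [-0.7627 -0.3149 -1.595 ]
```

```bash
python3 -m inch '-0.045 0.004 -0.07 0 0 0 0;-0.04 0.004 -0.06 0 0 0 0;-0.025 0.002 -0.04 0 0 0 0;0 0 0 0 0 0 0'|egrep 'pos|ft';python3 -m inch '-0.01 0.0015 -0.0173 0 0 0 0;-0.01 0.0015 -0.0173 0 0 0 0;0 0 0 0 0 0 0'|egrep 'pos|ft';python3 -m inch '-0.005 0 -0.0087 0 0 0 0;-0.005 0 -0.0087 0 0 0 0;0 0 0 0 0 0 0'|egrep 'pos|ft'
```

```text
ee_pos: [0.5453, 0.0399, 0.1375]
ft_force: [-0.4, -0.4, -2.1]
ee_pos: [0.5441, 0.0401, 0.1344]
ft_force: [3.1, -0.4, 1.5]
ee_pos: [0.5441, 0.0401, 0.1343]
ft_force: [4.5, -1.5, 13.5]
```

```bash
python3 -m inch '0 0 0 0 0 0 0.75;0 0 0 0 0 0 1;0 0 0 0 0 0 1;0.05 -0.0065 0.087 0 0 0 1;0.13 -0.017 0.225 0 0 0 1;0.18 -0.023 0.31 0 0 0 1;0.18 -0.023 0.31 0 0 0 1;0.18 -0.03 0.31 0 0 0 1;0 -0.35 0.15 0 -0.01 0 1;0 -0.42 0.1 0 -0.0175 0 1'; python3 go.py .465 -.336 .3 read;python3 go.py .465 -.336 .3 read 1; python3 chk.py red_tin .4978 .0459
```

```text
time_s: 30.0
ee_pos: [0.6294, -0.0639, 0.3118]
ee_rot: [[0.901, -0.125, -0.415], [-0.108, -0.992, 0.064], [-0.42, -0.013, -0.907]]
ft_force: [0.5, -0.5, -0.4]
gripper_width: 0.999
finger_force: 0.0
t 30.0 pos [ 0.6294 -0.0639  0.3118] shift [-1.3701 -2.2676 -0.0982] turn [ 0.1023 -0.1185  0.5404] rows>= 5.090188520934836 9.464260547097577 q [  7.  46.  -7.  61.   2.  97. -96.] w 0.9994049178890617 F [ 0.4888 -0.5045 -0.3716]
t 30.0 pos [ 0.6294 -0.0639  0.3118] shift [-1.3701 -2.2676 -0.0982] turn [-0.1136 -0.098  -0.4425] rows>= 5.090188520934836 7.859663126096363 q [  7.  46.  -7.  61.   2.  97. -96.] w 0.9994049178890617 F [ 0.4888 -0.5045 -0.3716]
[(0.8, [302.9, 240.4], np.int64(366)), (0.62, [256.4, 348.6], np.int64(2646))]
[(0.88, [396.0, 355.6], np.int64(4322)), (0.65, [306.9, 277.0], np.int64(1178)), (0.53, [181.1, 374.3], np.int64(2506))]
red_tin [0.5002 0.0457 0.0505] 22.0 off bay (along axis, back) 0.0015849024353450918 -0.001822232858318609
```

```bash
python3 -m inch '0 0 0.3 0 0 0 1;0 -0.2 0.3 0.0085 -0.0099 0.045 1;-0.05 -0.25 0 0.0085 -0.0099 0.045 1;-0.1 -0.25 0 0.0085 -0.0099 0.045 1;-0.1 -0.25 0 0.0085 -0.0099 0.045 1;-0.18 -0.25 0 0.0085 -0.0099 0.045 1;-0.18 -0.25 0 0.0085 -0.0099 0.045 1;-0.18 -0.25 0 0.0085 -0.0099 0.045 1;-0.18 -0.25 0 0.0085 -0.0099 0.045 1;-0.18 -0.2 0 0.0085 -0.0099 0.045 1'; python3 go.py .463 -.334 .24 read
```

```text
time_s: 31.45
ee_pos: [0.4905, -0.3214, 0.3825]
ee_rot: [[0.372, 0.922, -0.107], [0.923, -0.38, -0.06], [-0.096, -0.076, -0.992]]
ft_force: [-0.2, -0.7, -0.8]
gripper_width: 1.003
finger_force: 0.0
t 31.45 pos [ 0.4905 -0.3214  0.3825] shift [-0.229  -0.1051 -1.1876] turn [ 0.026  -0.0295  0.1341] rows>= 2.330876962895886 2.351394556976822 q [ 42.  28. -25.  84.  17.  76.  -7.] w 1.002544615740822 F [-0.1673 -0.7307 -0.7622]
```

```bash
python3 -m inch '-0.08 -0.04 0 0.0087 -0.0098 0.0447 1;-0.08 -0.04 -0.1 0.0087 -0.0098 0.0447 1;-0.07 -0.025 -0.2 0.0087 -0.0098 0.0447 1;0 0 -0.4 0 0 0 1;0 0 -0.35 0 0 0 1;0 0 0 0 0 0 1'; python3 go.py .463 -.334 .16 read
python3 - <<'E'
from fit import *
P=[bot.capture(n) for n in('side','top')]
a=cv2.resize(P[0]['color'][120:250,330:460,::-1],(400,400),interpolation=2);b=cv2.resize(P[1]['color'][220:350,400:530,::-1],(400,400),interpolation=2)
cv2.imwrite('pics/r1.png',np.hstack([a,b]))
E
```

```text
time_s: 32.2
ee_pos: [0.4617, -0.3324, 0.254]
ee_rot: [[-0.03, 1.0, -0.007], [1.0, 0.03, 0.004], [0.004, -0.006, -1.0]]
ft_force: [-0.0, 0.1, -0.3]
gripper_width: 1.0
finger_force: 0.0
t 32.2 pos [ 0.4617 -0.3324  0.254 ] shift [ 0.011  -0.0132 -0.7834] turn [-0.0013 -0.0021  0.0015] rows>= 1.5044334589298158 0.04861489887633059 q [ 52.  32. -30.  99.  19.  54.  16.] w 0.99996887131111 F [-0.0236  0.0773 -0.3406]
```

View pics/r1.png

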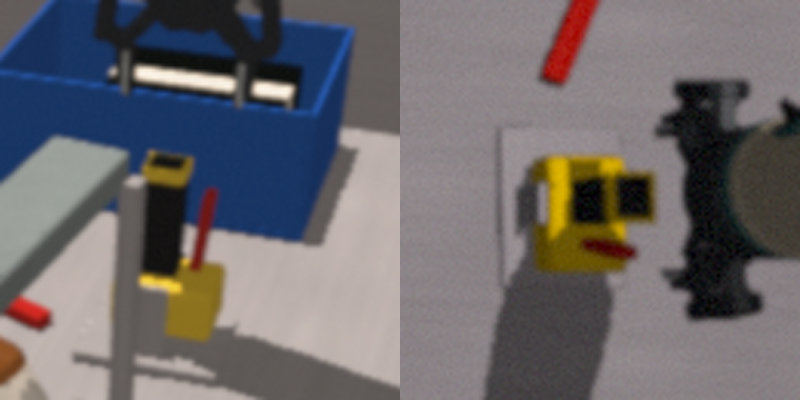

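The side view shows the fingertips at (125,90) and (243,95), straddling the grip at (168,160) and the trigger tip at (212,190). I'll descend and squeeze.

```bash
python3 -m inch '0.01 -0.013 -0.15 -0.0013 -0.0021 0.0015 1;0 0 -0.25 0 0 0 1;0 0 -0.2 0 0 0 1;0 0 -0.12 0 0 0 1;0 0 -0.05 0 0 0 1;0 0 0 0 0 0 1'; python3 go.py .463 -.334 .16 read
```

```text
time_s: 33.05
ee_pos: [0.4646, -0.3364, 0.165]
ee_rot: [[-0.033, 0.999, 0.007], [0.999, 0.033, -0.006], [-0.006, 0.007, -1.0]]
ft_force: [0.1, 0.1, 0.6]
gripper_width: 1.001
finger_force: 0.0
t 33.05 pos [ 0.4646 -0.3364  0.165 ] shift [-0.0137  0.0198 -0.0418] turn [0.0018 0.0022 0.0007] rows>= 0.09259986977721167 0.04867789936143022 q [ 50.  38. -26. 104.  24.  42.  12.] w 1.0005809569353477 F [0.1456 0.0916 0.6142]
```

```bash
python3 -m inch '-0.013 0.015 -0.03 0.0018 0.0022 0 1;0 0 0 0 0 0 0.7;0 0 0 0 0 0 0.6;0 0 0 0 0 0 0.6'|egrep 'pos|ft|grip|finger'; python3 -m inch '0 0 0 0 0 0 0.5;0 0 0 0 0 0 0.5;0 0 0 0 0 0 0.5'|egrep 'pos|ft|grip|finger'
```

```text
ee_pos: [0.4612, -0.3347, 0.1608]
ft_force: [-4.2, 0.3, 3.1]
gripper_width: 0.598
finger_force: 2.4
ee_pos: [0.4649, -0.3346, 0.162]
ft_force: [3.4, -0.0, 5.6]
gripper_width: 0.506
finger_force: 34.0
```

```bash
python3 -m inch '0 0 0 0 0 0 0;0 0 0 0 0 0 0;0 0 0 0 0 0 0;0 0 0 0 0 0 0;0 0 0 0 0 0 0;0 0 0 0 0 0 0;0 0 0 0 0 0 0;0 0 0 0 0 0 0'|egrep 'pos|ft|grip|finger'
python3 - <<'E'
from fit import *
S=bot.capture('side');cv2.imwrite('pics/r2.png',cv2.resize(S['color'][130:230,340:440,::-1],(600,600),interpolation=2))
E
```

```text
ee_pos: [0.4654, -0.3346, 0.1622]
ft_force: [4.9, -0.7, 6.8]
gripper_width: 0.485
finger_force: 61.4
```

View pics/r2.png

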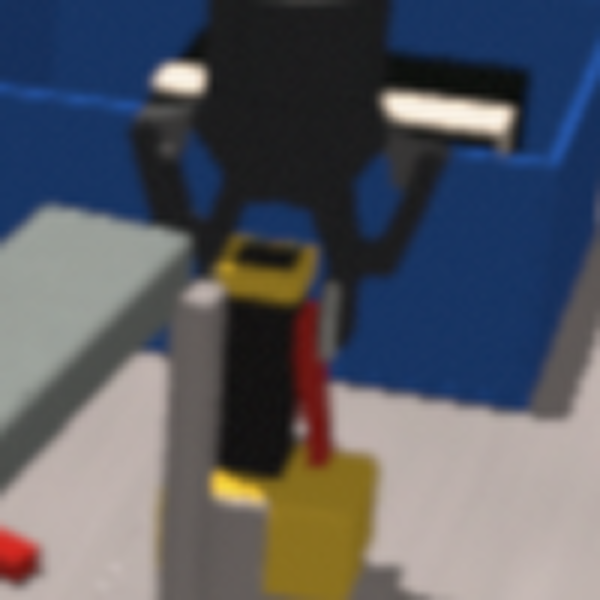

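The red blade at (310,340) is pressed against the black grip, so the trigger is squeezed fully. I'll release, retreat upward and check the scene.

```bash
python3 -m inch '0 0 0 0 0 0 0.6;0 0 0 0 0 0 1;0 0 0 0 0 0 1;0 0 0 0 0 0 1;0 0 0.2 0 0 0 1;0 0 0.4 0 0 0 1;0 0 0.4 0 0 0 1;0 0 0.4 0 0 0 1;0 0 0.2 0 0 0 1;0 0 0 0 0 0 1'|egrep 'time|pos|ft|grip'; python3 chk.py red_tin .4978 .0459|tail -1; python3 chk.py green_tin .5103 .1438|tail -1
python3 - <<'E'
from fit import *
S=bot.capture('side');save(S,'end.png')
E
```

```text
time_s: 36.22
ee_pos: [0.4639, -0.3347, 0.3549]
ft_force: [-0.0, -0.2, -0.5]
gripper_width: 0.998
red_tin [0.4999 0.0458 0.0507] 20.0 off bay (along axis, back) 0.0017000534127261996 -0.00150037706134411
green_tin [0.5099 0.1416 0.0515] 25.0 off bay (along axis, back) 0.001215796109866461 0.0008821534684705605
```

View pics/end.png

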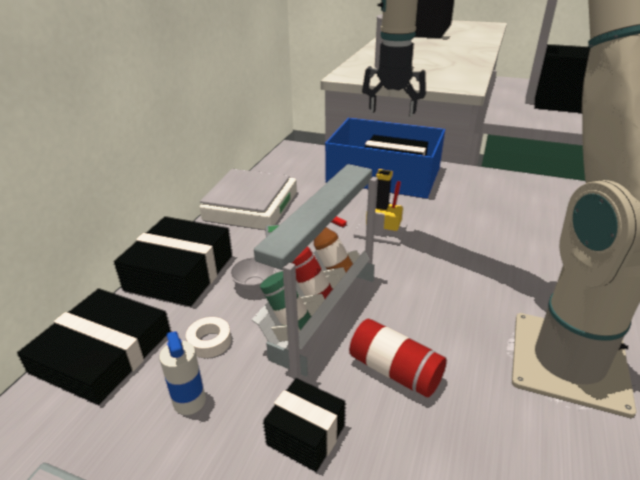

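The picture shows green at (277,300) and red at (310,277), both seated. The oil bottle is unmoved at (334,249), the trigger is back at rest at (397,190), and the arm is clear of everything.

```bash
python3 -c "
from plant import bot
print(bot.job_done())"
```

```text
the job is handed in; nothing more can be done
None
```

The red and green tins are swapped and seated in each other's bays, the reader's trigger was squeezed fully, held and released, and the job was handed in at about 36 s of the allowed 72 s.

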